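Grease the shaft bearing of the printing press

TASK

The shaft bearing at the end of the roller printing press is due for grease: lift the push-type grease gun straight up out of its stand, press its coupler squarely onto the bearing's tilted grease nipple until it snaps on, then keep pushing along the nipple until the barrel has slid down over the nozzle by well over half of its stroke. Finish while still gripping the gun and holding it pressed in there against its spring. Do not push away or knock over the two paint jars, the ink tin or the printing block.

Things in the scene. Friction and masses are not known exactly. Their poses are not given: they have to be found in the camera images.
- greaser_grip (a point): Grip point of the grease gun, on its axis: plain barrel 34 mm in diameter, 83 mm long, black cap (37 mm wide, 14 mm high) on top, steel nozzle and coupler below, 0.4 kg. 65 mm above the barrel's lower end, 32 mm below the cap's top, 113 mm above the coupler's mouth with the spring out; 117 mm above the table at the start. z: from coupler to cap (up at the start). Grip firmly (60 N) or it slips.
- coupler_seat (a point): Where the ball head's centre sits once snapped on: on the coupler's axis, 11.5 mm inside its mouth; z from coupler to cap. Coupler: steel sleeve 19 mm wide, 26 mm long; a 16 mm funnel mouth narrows to 9 mm in 6 mm and centres itself on a nipple up to 3 mm off. Spring jaws inside touch the head 9 mm before home, spread (about 5 N) and snap behind it 4 mm before home.
- nozzle (a joint): How far the nozzle is pushed into the barrel (m): 0 with the spring out, 0.016 at the stop. The spring pushes back with 7 N at the start of the stroke, rising by 0.5 N per mm to 15 N at the stop, so that the coupler snaps on before the stroke begins; it comes out again when let go.
- nipple: The steel grease nipple on the bearing: ball head 8 mm in diameter on a 4 mm neck over a hexagon 14 mm across, whose top is 13 mm below the head's centre along the axis. Origin: centre of the ball head, 128 mm above the table. z: the nipple's axis, outwards; it leans 30 degrees from upright, towards the robot's side of the press.
- press: The roller printing press, fixed: grey cheeks with T-handled screws (286 mm high), steel rollers, bed 440 by 236 mm. Its shaft (along y, 78 mm up) sticks out at the -y end through a green pillow-block bearing (140 by 38 mm, dome 113 mm high) that carries the nipple, leaning to -x. Origin: on the table under that bearing; +y along the shaft to the nearer cheek, whose face is 110 mm away.
- stand: The gun's stand, fixed: a dark turned wooden block 72 mm in diameter, 52 mm high, with a collar 49 mm in diameter up to 64 mm; the nozzle hangs in its 26 mm bore, the barrel's lower end sits 12 mm deep in the collar. Origin: on the table at its centre. The coupler is clear once the gun is lifted 70 mm.
- brush_jar: Clear open paint jar, 68 mm in diameter, 85 mm high, with a brush handle leaning out to 150 mm; loose, leave it alone. Origin at the centre of its underside, as for the next ones.
- paint_jar: Lidded paint jar, 66 mm in diameter, 95 mm high; loose, leave it alone.
- ink_tin: Low steel ink tin, 76 mm in diameter, 62 mm high; loose, leave it alone.
- print_block: Wooden printing block, 75 by 55 by 25 mm, lying near the robot; loose, leave it alone.
Mind the look-alikes: they are no part of the job. Of the things that look like the part that bears greaser_grip, the smaller one is meant. What is shaped like the stand but red is not meant.

How it is judged:
By the outcome, as a careful person would: the job done as asked, in the order asked, and still so for the second after the job is handed in, while the arm keeps its last pose, push and grip.
It also fails if it takes over 38 s, if anything falls off the work surface, if the arm or the gripper's body presses on something with over 40 N, if the wrist force passes 120 N, or if a joint passes its speed limit or range.

ROBOT

A 6-joint arm with a two-finger parallel gripper is mounted at the origin on the work surface. World frame = base frame: x ahead of the robot, y to its left, z up, the work surface at z = 0. Lengths are in m, angles in rad, forces in N, time in s.
With the tool pointing down it reaches from about 0.425 to 0.95 m from the base axis. Payload 3.5 kg.
Tool frame: the origin (TCP) lies at the very end of the fingers, on their centre line; the grasp point (between the pads) lies 19 mm behind it (ctrl.grip_point_offset is the distance from the TCP to the grasp point, in m); z points along the fingers, y is the line along which they close (so a half turn about z gives the same grasp; the last joint's range is limited). The gripper opens to 85 mm and grips with 20 to 120 N. Pads are 22 mm wide; open, the fingers measure 114 mm over their backs; the gripper's body (76 mm by 85 mm) begins 54 mm behind the grasp point. The pads swing forward as they close: fully open they stand 13 mm farther back than shut.
Start: joints at [0.98, 0.286, 1.577, -0, 1.279, -0.15], TCP at [0.288, 0.61, 0.206] pointing down, gripper open.
Joint ranges: [-2.77, 2.77], [-0.9, 2.22], [0.21, 2.48], [-1.53, 4.67], [0.24, 2.81], [-2.84, 2.84]. Speed limits (rad/s): [2.79, 2.79, 3.14, 3.14, 3.14, 3.14].

INTERFACE

Orientations are given as a unit quaternion [x, y, z, w].
In Python, from plant import ctrl gives the robot as it stands. The module is installed in compiled form; this text tells all that it offers.
- The arm moves only by the shell command python3 -m pendant 'ROWS' [OPENING] [FORCE]. ROWS is JSON, a list of rows, each an object of numbers: "dx", "dy", "dz": the shift along the tool's x, y, z in cm; "twist": the turn about the tool's z in degrees. A call has 1 to 10 rows; each row is the pose to reach, as a shift and turn from the pose commanded when the call began, along the tool's axes at that moment; what a row does not reach only later rows make up. A row lasts 1/8 s, in which the tool goes at most 62.5 mm and 10.7 degrees, less where a joint would pass 70% of its speed; a pose out of reach is approached as far as the arm can. A call with a gripper value outside its range is refused whole. OPENING is the opening in per cent of the stroke, from 0 (shut) to 100 (fully open), set as the call begins (- or left out, the last holds). The fingers move at their own pace and stop on an object; FORCE is the grip in N (left out, the last holds). Time passes only in rows, so rows that repeat a pose let the fingers close. It gives the time, the measured TCP pose, the force, the opening and the grip force at its end, in the units of the state.
- ctrl.get_state(): the state, without advancing time (a new reading comes with each control period).
- ctrl.read_camera(name): name is "side" or "top"; returns a dict with "img" (384x512x3 uint8, red, green, blue), "depth" (384x512 float32, m along the optical axis (not along the pixel's ray), 0 where there is no reading), "camera_matrix" (3x3 intrinsics, pixels), "xyz" and "rotation" of the camera in the world. Camera axes: x right, y up, looking along -z (the intrinsics and any distortion apply to the point x, -y, -z); pixel columns grow to the right and rows downward; lengths in m; the calibration is good to about 2 mm. A picture is of the moment at which its call begins.
- ctrl.sign_off(): hands the job in; it is judged then, once.
The state is a dict: "time": time; "qpos": joint angles; "dq": joint speeds; "joint_efforts": joint torques, N m; "eef_pos": TCP position; "tcp_rot": TCP orientation; "contact_force": force on the tool from outside, world axes, zero at the start; "wrist_torque": the same for the moment, N m; "opening": opening from 0.0 (shut) to 1.0 (fully open); "finger_force": force on a finger pad.
Only numpy, scipy, OpenCV 4.12 (cv2) and the standard library are available. Lean on these libraries where they do the work, as an engineer would, in place of code of your own. Each camera call takes 0.05 s, during which the arm holds its last target. There are 200 camera calls.

## Working session

There is one attempt and no reset: what is moved stays moved. The work goes in short steps, Python scripts to look and compute and a shell command to move; the robot and the scene stay as the last step left them, time stands still between calls to the robot, and variables do not carry over. Pictures are saved under pics/ and viewed, at most 10 in all, crops included, and the job is handed in when it is done.

```bash
mkdir -p pics; cat > h.py <<'E'
import numpy as np,cv2
from plant import ctrl
def cap(n):
    c=ctrl.read_camera(n); np.savez(''+n+'.npz',**c); return c
def load(n): return np.load(''+n+'.npz')
def ray(c,u,v):
    K=c['camera_matrix']; R=c['rotation']
    R=np.array(R); 
    d=np.array([(u-K[0,2])/K[0,0],-(v-K[1,2])/K[1,1],-1.0])
    return np.array(c['xyz']),R@d
def plane(c,u,v,z):
    o,d=ray(c,u,v); return o+d*(z-o[2])/d[2]
def pt(c,u,v):
    o,d=ray(c,u,v); return o+d*c['depth'][int(v),int(u)]
def cloud(c):
    K=c['camera_matrix'];v,u=np.mgrid[:384,:512]
    d=np.stack([(u-K[0,2])/K[0,0],-(v-K[1,2])/K[1,1],-np.ones_like(u)],-1)
    return c['xyz']+(d*c['depth'][...,None])@np.array(c['rotation']).T
E
python3 - <<'E'
from h import *
for n in('top','side'):
    c=cap(n); print(n,c['xyz'],c['rotation'],c['camera_matrix'],[k for k in c])
    cv2.imwrite(f'pics/{n}0.png',cv2.resize(c['img'][...,::-1],(800,600)))
print(ctrl.get_state(),ctrl.grip_point_offset)
E
```

```text
top [ 0.47348513 -0.14175467  1.03207663] [ 0.0363993  -0.03730675 -0.69850201  0.71370739] [[398.81743984   0.         249.85589462]
 [  0.         398.81743984 191.52959352]
 [  0.           0.           1.        ]] ['img', 'depth', 'camera_matrix', 'xyz', 'rotation']
side [ 0.26966987 -0.71491464  0.54537555] [ 0.46005066 -0.10934935 -0.21566531  0.85433283] [[376.11027342   0.         252.87090663]
 [  0.         376.11027342 186.30091806]
 [  0.           0.           1.        ]] ['img', 'depth', 'camera_matrix', 'xyz', 'rotation']
{'time': 0.1, 'qpos': array([ 9.79993607e-01,  2.87158927e-01,  1.57808337e+00, -5.28599566e-06,
        1.27861771e+00, -1.50011946e-01]), 'dq': array([ 1.12245401e-04, -1.89789958e-03, -3.98992352e-03,  8.14642233e-04,
       -2.13441180e-03,  8.70664941e-06]), 'joint_efforts': array([ 1.24309649e-03, -4.07296371e+01, -2.93699670e+01, -1.05606509e-04,
        3.41757324e-03, -1.59727996e-06]), 'eef_pos': array([0.28759228, 0.60991963, 0.20500243]), 'tcp_rot': array([ 2.18614577e-01,  9.75810628e-01, -1.05770712e-03, -4.08027164e-04]), 'contact_force': array([-0.14364465,  0.34712553,  0.15990706]), 'wrist_torque': array([-0.03464352,  0.01996517,  0.01332567]), 'finger_force': 0.0, 'opening': 1.0025771150048368} 0.0187
```

View pics/top0.png

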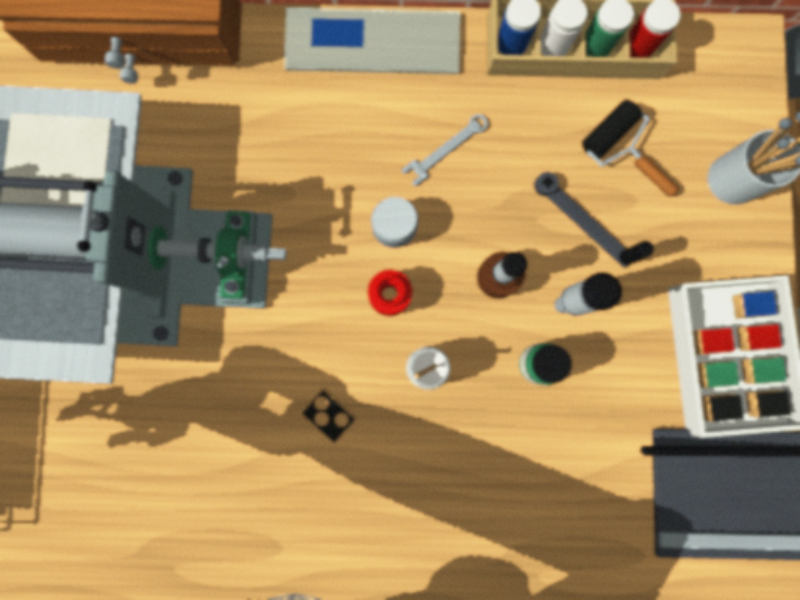

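View pics/side0.png

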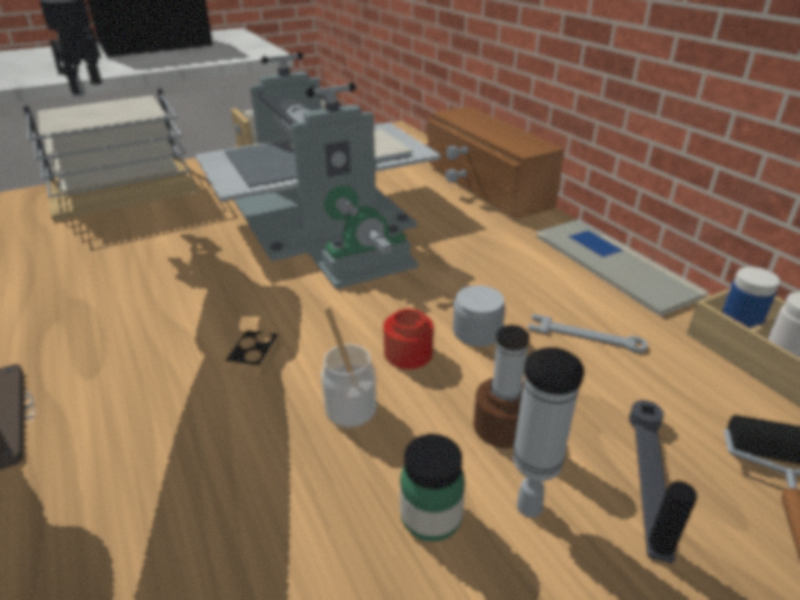

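The top view shows the gun in its brown stand at (505,270) in the 800x600 picture, with the larger look-alike at (595,293). The green bearing with the nipple is at about (228,257), the brush jar at (430,368), the paint jar at (547,362), the tin at (395,221) and the red decoy stand at (390,291). The side view confirms this: gun at (510,375), bearing at (370,230).

```bash
cat >> h.py <<'E'
from scipy.spatial.transform import Rotation as Ro
_l=load
def fix(c):
    c=dict(c)
    if np.shape(c['rotation'])==(4,): c['rotation']=Ro.from_quat(c['rotation']).as_matrix()
    return c
def load(n): return fix(_l(n))
def proj(c,P):
    q=np.array(c['rotation']).T@(np.asarray(P)-c['xyz']); K=c['camera_matrix']
    return np.array([K[0,0]*q[0]/-q[2]+K[0,2],K[1,1]*-q[1]/-q[2]+K[1,2]])
E
python3 - <<'E'
from h import *
t=load('top');s=load('side')
k=.64
for n,u,v,z in[('cap',514,265,.149),('bigcap',602,291,.2),('standc',500,275,.052),('brush',428,368,.085),('paint',552,362,.095),('tin',395,221,.062),('red',390,291,.064),('block',328,415,.025),('nip',222,260,.128)]:
    print(n,plane(t,u*k,v*k,z).round(3), 'depthpt',pt(t,u*k,v*k).round(3))
C=cloud(t)
def crop(c,a,b,w,h,f,n):
    cv2.imwrite(n,cv2.resize(c['img'][b:b+h,a:a+w,::-1],None,fx=f,fy=f,interpolation=cv2.INTER_CUBIC))
a=cv2.resize(t['img'][120:205,120:200,::-1],(400,425),interpolation=2)
b=cv2.resize(s['img'][110:195,195:275,::-1],(400,425),interpolation=2)
cv2.imwrite('pics/nip.png',np.hstack([a,b]))
a=cv2.resize(t['img'][150:200,290:350,::-1],(400,333),interpolation=2)
b=cv2.resize(s['img'][200:290,290:340,::-1],(333,600),interpolation=2)
o=np.zeros((600,733,3),np.uint8);o[:333,:400]=a;o[:,400:]=b
cv2.imwrite('pics/gun.png',o)
E
```

```text
cap [ 0.619 -0.318  0.149] depthpt [ 0.619 -0.318  0.149]
bigcap [ 0.578 -0.426  0.2  ] depthpt [ 0.577 -0.424  0.207]
standc [ 0.619 -0.315  0.052] depthpt [ 0.611 -0.306  0.102]
brush [ 0.469 -0.201  0.085] depthpt [ 0.47  -0.2    0.097]
paint [ 0.482 -0.386  0.095] depthpt [ 0.482 -0.386  0.096]
tin [ 0.7   -0.147  0.062] depthpt [ 0.701 -0.147  0.059]
red [ 0.588 -0.141  0.064] depthpt [ 0.595 -0.141 -0.001]
block [ 0.391 -0.046  0.025] depthpt [ 0.391 -0.047  0.026]
nip [0.621 0.106 0.128] depthpt [0.622 0.108 0.121]
```

View pics/nip.png

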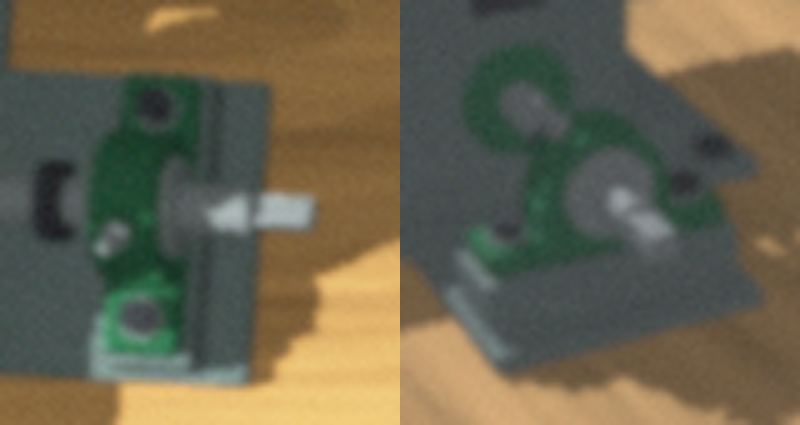

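View pics/gun.png

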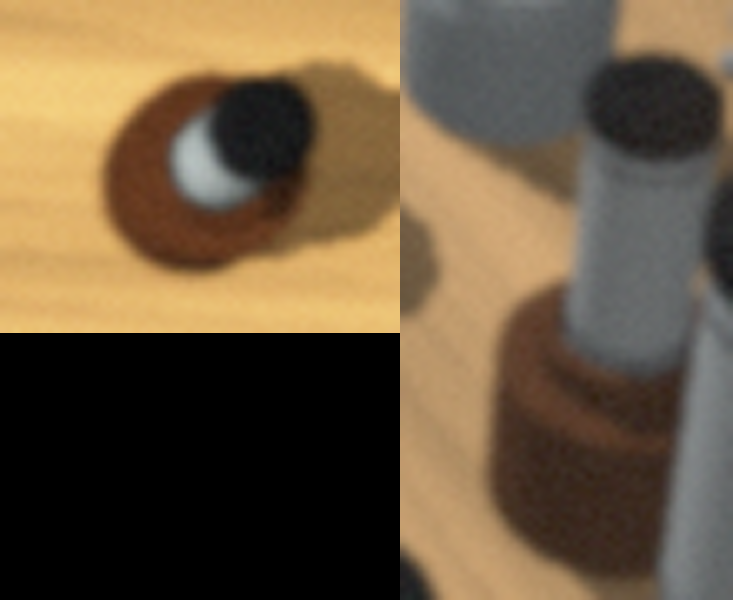

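```bash
python3 - <<'E'
from h import *
t=load('top');s=load('side')
C=cloud(t); 
# bolts (crop/5+offset)
hsv=cv2.cvtColor(t['img'],cv2.COLOR_RGB2HSV)
def blob(m,r,lab,c=t):
    a,b,w,h=r; M=np.zeros(m.shape,np.uint8);M[b:b+h,a:a+w]=m[b:b+h,a:a+w]
    n,l,st,ce=cv2.connectedComponentsWithStats(M)
    for i in range(1,n):
        if st[i,4]>4:
            print(lab,st[i],ce[i].round(1),'med',np.median(cloud(c)[l==i],0).round(4))
print('nipmask');blob((hsv[...,1]<70)&(hsv[...,2]>95),(136,160,14,14),'nip')
for y in range(162,174): print(y,[ '%3d/%3d/%3d'%(hsv[y,x,1],hsv[y,x,2],1000*C[y,x,2]) for x in range(135,150)])
blob(hsv[...,2]<60,(144,136,14,10),'b1');blob((hsv[...,2]<75)&(hsv[...,1]<120),(140,176,16,15),'b2')
g=(hsv[...,0]>60)&(hsv[...,0]<85)&(hsv[...,1]>110)
blob(g,(130,130,40,70),'green')
blob(hsv[...,2]<50,(310,155,40,30),'cap')
E
```

```text
nipmask
nip [139 165   7   6  21] [141.6 167.4] med [0.6203 0.1085 0.1218]
162 [' 14/ 92/ 89', ' 26/ 89/100', ' 62/ 82/112', '115/ 71/109', '138/ 72/109', '145/ 67/112', '135/ 72/113', '141/ 67/113', '139/ 66/114', '135/ 66/112', '131/ 72/111', '152/ 69/111', '150/ 75/111', '140/ 84/115', '140/ 84/110']
163 ['  9/ 89/ 86', ' 35/ 88/101', ' 65/ 82/108', '119/ 73/111', '143/ 68/114', '127/ 70/108', '115/ 73/117', ' 94/ 73/117', ' 98/ 73/115', '106/ 65/113', '122/ 67/113', '127/ 66/109', '139/ 79/111', '143/ 89/109', '143/ 93/111']
164 [' 24/ 85/ 85', ' 41/ 88/100', ' 78/ 88/111', '119/ 79/111', '119/ 73/108', '101/ 73/111', ' 61/ 80/115', ' 42/ 91/119', ' 44/ 93/115', ' 57/ 80/113', ' 87/ 73/113', '111/ 69/114', '136/ 71/111', '143/ 84/110', '147/ 90/111']
165 [' 24/ 73/ 77', ' 42/ 84/ 99', ' 84/ 88/108', '114/ 87/107', '101/ 78/112', ' 57/ 80/118', ' 28/ 92/119', ' 21/108/121', ' 20/112/118', ' 27/104/118', ' 40/ 89/113', ' 99/ 72/112', '113/ 70/111', '138/ 76/108', '139/ 75/110']
166 [' 22/ 69/ 10', ' 40/ 83/ 96', ' 79/ 84/106', '103/ 77/106', ' 83/ 80/109', ' 47/ 86/120', ' 27/ 95/1
[... 1308 characters left out ...]
, ' 44/ 82/ 12', ' 56/ 78/ 92', ' 84/ 70/ 95', '102/ 70/ 94', '108/ 66/ 90', '140/ 60/ 93', '134/ 61/ 94', '140/ 62/ 96', '124/ 64/ 95', '155/ 61/ 96', '136/ 60/ 95', '147/ 59/ 97', '142/ 63/ 95']
173 [' 35/ 80/ 10', ' 40/ 83/ 11', ' 40/ 82/  8', ' 56/ 82/ 14', ' 75/ 68/ 91', '118/ 67/ 90', '132/ 58/ 87', '136/ 58/ 89', '141/ 58/ 92', '130/ 61/ 92', '132/ 60/ 91', '147/ 59/ 91', '138/ 61/ 92', '135/ 66/ 94', '141/ 67/ 93']
b1 [147 137   7   7  38] [150.1 140.3] med [0.6964 0.1067 0.0671]
green [146 136   3   4   9] [146.8 137.1] med [0.7061 0.118  0.057 ]
green [138 137  22  54 497] [147.8 163.3] med [0.6359 0.1019 0.0957]
cap [322 163  15  16 174] [329.1 169.5] med [ 0.6204 -0.3185  0.1489]
```

```bash
python3 - <<'E'
from h import *
t=load('top');s=load('side')
C=cloud(t);hsv=cv2.cvtColor(t['img'],cv2.COLOR_RGB2HSV);g=t['img'].astype(float)
# b2
sub=255-hsv[178:189,143:154,2].astype(float); w=np.clip(sub-np.percentile(sub,60),0,None);v,u=np.mgrid[178:189,143:154]
u2,v2=(w*u).sum()/w.sum(),(w*v).sum()/w.sum(); print(u2,v2,C[int(v2),int(u2)])
b1=plane(t,150.1,140.3,.066);b2=plane(t,u2,v2,.066);print(b1,b2,'mid',(b1+b2)/2,'len',np.linalg.norm(b1-b2),'yaw',np.degrees(np.arctan2((b1-b2)[1],(b1-b2)[0])))
# head
v,u=np.mgrid[167:172,138:143]; dz=C[167:172,138:143,2]
m=dz>.128; print('depth head uv',u[m].mean(),v[m].mean(),plane(t,u[m].mean(),v[m].mean(),.128))
# block edge yaw: high points region -> green pts minAreaRect
P=C[130:200,125:175].reshape(-1,3)
for lo,hi in[(.03,.065),(.07,.125)]:
    q=P[(P[:,2]>lo)&(P[:,2]<hi)&(P[:,0]>.56)];print(lo,len(q),cv2.minAreaRect((q[:,:2]*1000).astype(np.float32)))
# base plate & bed edges
A=C.reshape(-1,3);
# cheek-face plane: points .12<z<.26 near y
h=plane(t,140.2,169,.128);print('head',h,'side px',proj(s,h))
x,y=proj(s,h); x,y=int(x),int(y)
cv2.imwrite('pics/sn.png',cv2.resize(s['img'][y-20:y+20,x-20:x+20,::-1],(600,600),interpolation=2)); print(x,y)
S=cloud(s)
for r in range(y-6,y+7): print(r,['%3d/%3d'%(s['img'][r,c].mean(),1000*S[r,c,1]) for c in range(x-7,x+8)])
E
```

```text
149.87147887323943 182.54577464788733 [0.59240882 0.10414064 0.06796167]
[0.69633253 0.10687638 0.066     ] [0.59135577 0.10245244 0.066     ] mid [0.64384415 0.10466441 0.066     ] len 0.10506993204137098 yaw 2.413137009810287
depth head uv 140.2 169.0 [0.61456608 0.11040669 0.128     ]
0.03 564 ((643.4033813476562, 114.13385772705078), (58.02050018310547, 150.2717742919922), 87.94103240966797)
0.07 899 ((642.9595947265625, 103.4812240600586), (88.46187591552734, 102.88215637207031), 37.023921966552734)
head [0.61456608 0.11040669 0.128     ] side px [222.82452024 130.73484943]
222 130
124 [' 60/218', ' 55/217', ' 57/218', ' 58/217', ' 59/214', ' 58/218', ' 60/215', ' 59/219', ' 59/213', ' 60/220', ' 61/216', ' 60/217', ' 61/217', ' 66/221', ' 74/221']
125 [' 58/221', ' 60/220', ' 63/218', ' 63/221', ' 63/218', ' 62/215', ' 64/219', ' 60/217', ' 58/219', ' 61/215', ' 56/219', ' 55/218', ' 56/214', ' 64/216', ' 67/223']
126 [' 61/216', ' 61/219', ' 68/217', ' 69/220', ' 78/217', ' 70/220', ' 67/217', ' 62/219', ' 60/218', ' 61/214', ' 55/218', ' 56/218', ' 58/217', ' 61/218', ' 71/22
[... 1004 characters left out ...]
73/218', ' 67/221']
133 [' 66/218', ' 74/202', ' 78/195', ' 85/191', ' 84/186', ' 89/184', ' 87/176', ' 86/172', ' 87/110', ' 85/104', ' 87/104', ' 86/110', ' 82/107', ' 77/122', ' 65/119']
134 [' 62/219', ' 65/209', ' 74/197', ' 83/187', ' 84/185', ' 86/178', ' 86/174', ' 83/-714', ' 82/116', ' 83/107', ' 89/106', ' 87/104', ' 87/103', ' 79/106', ' 67/107']
135 [' 61/219', ' 63/216', ' 67/202', ' 76/189', ' 80/181', ' 84/173', ' 82/169', ' 81/154', ' 72/110', ' 81/107', ' 82/105', ' 84/102', ' 87/100', ' 77/104', ' 65/105']
136 [' 59/220', ' 61/216', ' 65/215', ' 66/192', ' 74/181', ' 76/172', ' 74/168', ' 66/149', ' 69/107', ' 75/106', ' 82/104', ' 86/103', ' 78/104', ' 69/102', ' 66/103']
```

View pics/sn.png

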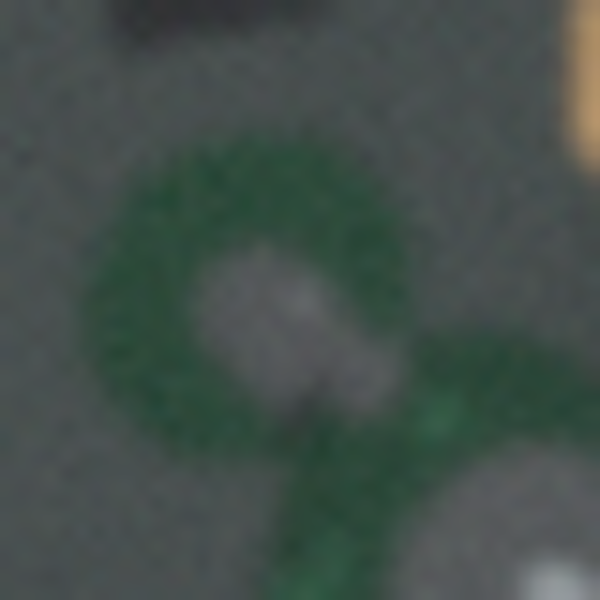

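```bash
python3 - <<'E'
from h import *
t=load('top');s=load('side');T=cloud(t);S=cloud(s)
P=S.reshape(-1,3)
m=(abs(P[:,1]-.217)<.02)&(P[:,2]>.14)&(P[:,2]<.25)&(P[:,0]>.58)&(P[:,0]<.71);q=P[m]
c=None
for _ in range(4):
    A=np.c_[q[:,0],q[:,2],np.ones(len(q))];c=np.linalg.lstsq(A,q[:,1],rcond=None)[0];r=q[:,1]-A@c;q=q[abs(r)<2.5*r.std()]
print('face',len(q),c,r.std(),'yaw',np.degrees(np.arctan(c[0])))
# bed -y edge from top: for each row the last px with bed height
rows=[];z=T[...,2]
print('bed z',np.median(T[250:320-80,5:60,2]),T[225,30],T[65,80])
for name,rr,u0,zmin in[('bedfar',range(62,104),95,.03),('bednear',range(222,240),80,.03),('pillow',range(180,195),175,.008),('plate',range(140,194),180,.006)]:
    e=[]
    for r in rr:
        k=np.where(T[r,:u0,2]>zmin)[0]
        if len(k): e.append([*T[r,k.max()],r,k.max()])
    e=np.array(e);zz=np.median(e[:,2]);e=e[abs(e[:,2]-zz)<.012]
    E=np.array([plane(t,a+.5,b,zz) for b,a in e[:,3:]])
    l=np.polyfit(E[:,0],E[:,1],1);print(name,len(E),zz.round(3),'slope deg dy/dx',np.degrees(np.arctan(l[0])).round(2),(E[:,1]-np.polyval(l,E[:,0])).std().round(4),E[[0,-1]].round(3).tolist())
hx=plane(t,143,165.6,.1167);hd=plane(t,140.2,169,.128);print(hx,hd,(hd-hx)*1000)
E
```

```text
face 1672 [-0.03371148 -0.01605146  0.24761434] 0.002325016067943678 yaw -1.9307943959054155
bed z nan [0.48154545 0.35826127 0.11737662] [0.86191038 0.26751164 0.12115804]
bedfar 41 0.114 slope deg dy/dx -1.76 0.0007 [[0.873, 0.249, 0.114], [0.772, 0.252, 0.114]]
bednear 17 0.114 slope deg dy/dx -0.81 0.0006 [[0.491, 0.261, 0.114], [0.452, 0.261, 0.114]]
pillow 15 0.011 slope deg dy/dx -0.02 0.0008 [[0.606, 0.063, 0.011], [0.57, 0.065, 0.011]]
plate 44 0.011 slope deg dy/dx -2.23 0.0012 [[0.711, 0.06, 0.011], [0.575, 0.065, 0.011]]
[0.62444957 0.10746177 0.1167    ] [0.61456608 0.11040669 0.128     ] [-9.8834938   2.94492198 11.3       ]
  return _methods._mean(a, axis=axis, dtype=dtype,
  ret = ret.dtype.type(ret / rcount)
```

The top view gives the ball head at pixel (140.2,169.0), which is world (0.6146,0.1105,0.128). The side crop shows the head at about (222.5,130.5), consistent with that to about 1 mm. The press yaw is about -1.8°. Before planning the 30° tilt I'll check the pendant's usage text.

```bash
python3 -m pendant 2>&1 | tail -20; python3 -c "
from h import *
print(ctrl.get_state()['time'])"
```

```text
invalid input
0.1
```

```bash
cat > gun.py <<'E'
from h import *
from scipy.optimize import least_squares
t=load('top');s=load('side')
for n,c in(('side',s),('top',t)):
    P=cloud(c).reshape(-1,3)
    for lo,hi,R in((.072,.130,.017),(.015,.05,.036)):
        q=P[(abs(P[:,0]-.617)<R+.015)&(abs(P[:,1]+.316)<R+.015)&(P[:,2]>lo)&(P[:,2]<hi)]
        f=lambda p:np.hypot(q[:,0]-p[0],q[:,1]-p[1])-R
        r=least_squares(f,[.617,-.316],loss='soft_l1',f_scale=.002);print(n,lo,len(q),r.x.round(4),np.median(abs(r.fun)).round(4))
P=cloud(t).reshape(-1,3);q=P[(abs(P[:,2]-.149)<.004)&(abs(P[:,0]-.617)<.04)&(abs(P[:,1]+.316)<.04)]
print('cap',len(q),q.mean(0),(q.max(0)+q.min(0))/2,np.ptp(q,0))
E
python3 gun.py
```

```text
side 0.072 475 [ 0.6213 -0.3188] 0.0004
side 0.015 392 [ 0.6215 -0.3187] 0.0005
top 0.072 75 [ 0.6228 -0.3185] 0.0002
top 0.015 96 [ 0.6234 -0.3186] 0.0005
cap 183 [ 0.62213604 -0.31781466  0.14865351] [ 0.62220551 -0.31761159  0.14897447] [0.03429563 0.03379812 0.00775963]
```

```bash
python3 -m pendant '[{"dz":-5},{"dz":-10},{"dx":-4,"dy":-4,"dz":-10,"twist":-4},{"dx":-8,"dy":-8,"dz":-10,"twist":-8},{"dx":-12,"dy":-12,"dz":-10,"twist":-12},{"dx":-16,"dy":-16,"dz":-10,"twist":-16},{"dx":-20,"dy":-20,"dz":-10,"twist":-20},{"dx":-24,"dy":-24,"dz":-10,"twist":-23.5},{"dx":-28,"dy":-28,"dz":-10,"twist":-23.5},{"dx":-32,"dy":-32,"dz":-10,"twist":-23.5}]' 75
cat > rel.py <<'E'
import sys
from h import *
# tool-frame shift (cm) from the current TCP to a target TCP (m)
s=ctrl.get_state();R=Ro.from_quat(s['tcp_rot']).as_matrix()
print('t',s['time'],'tcp',s['eef_pos'].round(4),'F',s['contact_force'].round(1),'open',round(s['opening'],3),'fing',round(s['finger_force'],1))
print('tool x',R[:,0].round(3),'y',R[:,1].round(3),'z',R[:,2].round(3),'yaw of y',np.degrees(np.arctan2(R[1,1],R[0,1])).round(2))
if len(sys.argv)>3: print('cm',(R.T@(np.array(list(map(float,sys.argv[1:4])))-s['eef_pos'])*100).round(2))
E
python3 rel.py .622 -.3185 .25
```

```text
t 0.1 tcp [0.2876 0.6099 0.205 ] F [-0.1  0.3  0.2] open 1.003 fing 0.0
tool x [-0.904  0.427  0.   ] y [ 0.427  0.904 -0.002] z [-0.001 -0.002 -1.   ] yaw of y 64.74
cm [-69.85 -69.71  -4.37]$[0]: bad value
```

```bash
python3 -m pendant '[{"dx":0,"dy":0,"dz":-5,"twist":0},{"dx":0,"dy":0,"dz":-10,"twist":0},{"dx":-4,"dy":-4,"dz":-10,"twist":-4},{"dx":-8,"dy":-8,"dz":-10,"twist":-8},{"dx":-12,"dy":-12,"dz":-10,"twist":-12},{"dx":-16,"dy":-16,"dz":-10,"twist":-16},{"dx":-20,"dy":-20,"dz":-10,"twist":-20},{"dx":-24,"dy":-24,"dz":-10,"twist":-23.5},{"dx":-28,"dy":-28,"dz":-10,"twist":-23.5},{"dx":-32,"dy":-32,"dz":-10,"twist":-23.5}]' 75
python3 rel.py .622 -.3185 .25
```

```text
time: 1.35
eef_pos: [0.4408, 0.1828, 0.3059]
tcp_rot: [0.015, 1.0, -0.0, -0.0]
contact_force: [0.4, -0.0, -0.8]
opening: 0.754
finger_force: 0.0
t 1.35 tcp [0.4408 0.1828 0.3059] F [ 0.4 -0.  -0.8] open 0.754 fing 0.0
tool x [-1.    0.03  0.  ] y [ 0.03  1.   -0.  ] z [-0. -0. -1.] yaw of y 88.26
cm [-19.63 -49.55   5.59]
```

```bash
python3 -m pendant '[{"dx":-2.2,"dy":-5.5,"dz":0,"twist":0},{"dx":-4.4,"dy":-11,"dz":0,"twist":0},{"dx":-6.5,"dy":-16.5,"dz":0,"twist":0},{"dx":-8.7,"dy":-22,"dz":0,"twist":0},{"dx":-10.9,"dy":-27.5,"dz":0,"twist":0},{"dx":-13.1,"dy":-33,"dz":0,"twist":0},{"dx":-15.3,"dy":-38.5,"dz":0,"twist":0},{"dx":-17.4,"dy":-44,"dz":0,"twist":0},{"dx":-19.6,"dy":-49.5,"dz":0,"twist":0},{"dx":-19.6,"dy":-49.5,"dz":5,"twist":0}]' 75
python3 rel.py .622 -.3185 .098
```

```text
time: 2.6
eef_pos: [0.6239, -0.3221, 0.26]
tcp_rot: [0.017, 1.0, -0.003, 0.004]
contact_force: [-0.7, 0.8, -0.7]
opening: 0.75
finger_force: 0.0
t 2.6 tcp [ 0.6239 -0.3221  0.26  ] F [-0.7  0.8 -0.7] open 0.75 fing 0.0
tool x [-0.999  0.035 -0.008] y [ 0.035  0.999 -0.006] z [ 0.008 -0.006 -1.   ] yaw of y 88.0
cm [ 0.33  0.45 16.19]
```

```bash
python3 -m pendant '[{"dx":0,"dy":0,"dz":3,"twist":0},{"dx":0,"dy":0,"dz":6,"twist":0},{"dx":0,"dy":0,"dz":6,"twist":0},{"dx":0,"dy":0,"dz":6,"twist":0}]' 75
python3 rel.py .622 -.3185 .098
```

```text
time: 3.1
eef_pos: [0.622, -0.3165, 0.1975]
tcp_rot: [0.015, 1.0, -0.0, 0.001]
contact_force: [0.4, -1.0, 0.5]
opening: 0.75
finger_force: 0.0
t 3.1 tcp [ 0.622  -0.3165  0.1975] F [ 0.4 -1.   0.5] open 0.75 fing 0.0
tool x [-1.     0.031 -0.001] y [ 0.031  1.    -0.001] z [ 0.001 -0.001 -1.   ] yaw of y 88.25
cm [ 0.01 -0.19  9.95]
```

```bash
python3 -m pendant '[{"dx":0,"dy":-0.2,"dz":4,"twist":0},{"dx":0,"dy":-0.2,"dz":8,"twist":0},{"dx":0,"dy":-0.2,"dz":9.9,"twist":0},{"dx":0,"dy":-0.2,"dz":9.9,"twist":0}]' 75
python3 -m pendant '[{"dx":0,"dy":0,"dz":0,"twist":0},{"dx":0,"dy":0,"dz":0,"twist":0},{"dx":0,"dy":0,"dz":0,"twist":0},{"dx":0,"dy":0,"dz":0,"twist":0},{"dx":0,"dy":0,"dz":0,"twist":0},{"dx":0,"dy":0,"dz":0,"twist":0}]' 0 60
```

```text
time: 3.6
eef_pos: [0.6213, -0.318, 0.097]
tcp_rot: [0.015, 1.0, 0.0, -0.001]
contact_force: [-0.7, 0.1, 0.2]
opening: 0.751
finger_force: 0.0
time: 4.35
eef_pos: [0.6231, -0.3192, 0.1006]
tcp_rot: [0.015, 1.0, -0.001, 0.002]
contact_force: [0.0, 0.7, 6.5]
opening: 0.401
finger_force: 59.8
```

```bash
python3 -m pendant '[{"dx":0,"dy":0,"dz":-2,"twist":0},{"dx":0,"dy":0,"dz":-4,"twist":0},{"dx":0,"dy":0,"dz":-6,"twist":0},{"dx":0,"dy":0,"dz":-8,"twist":0},{"dx":0,"dy":0,"dz":-9.5,"twist":0},{"dx":0,"dy":0,"dz":-9.5,"twist":0},{"dx":0,"dy":0,"dz":-9.5,"twist":0}]' 0 60
cat > look.py <<'E'
from h import *
import sys
s=ctrl.get_state();R=Ro.from_quat(s['tcp_rot']).as_matrix();g=s['eef_pos']-R[:,2]*ctrl.grip_point_offset
c=fix(cap('side'));t=fix(cap('top'))
x,y=map(int,proj(c,g));a,b=map(int,proj(t,g))
def cr(c,x,y,w,f):
    x=min(max(x,w),511-w);y=min(max(y,w),383-w);return cv2.resize(c['img'][y-w:y+w,x-w:x+w,::-1],(f,f),interpolation=2)
cv2.imwrite('pics/%s.png'%sys.argv[1],np.hstack([cr(t,a,b,60,400),cr(c,x,y+15,60,400)]))
print('side centre',x,y+15,'top centre',a,b,'grip',g.round(4))
E
python3 look.py lift; python3 rel.py
```

```text
time: 5.22
eef_pos: [0.6211, -0.3179, 0.1914]
tcp_rot: [0.015, 1.0, 0.0, -0.001]
contact_force: [0.4, 0.7, -4.3]
opening: 0.401
finger_force: 61.2
side centre 331 197 top centre 334 164 grip [ 0.6211 -0.318   0.2101]
t 5.325 tcp [ 0.6208 -0.3178  0.1907] F [-0.1 -0.6 -4.4] open 0.4 fing 61.2
tool x [-1.     0.031  0.002] y [0.031 1.    0.002] z [-0.002  0.002 -1.   ] yaw of y 88.24
```

View pics/lift.png

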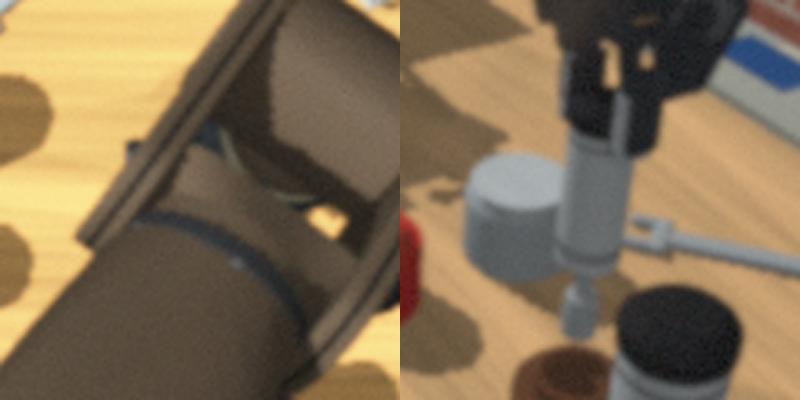

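The lift is clean: the side crop shows the gun hanging vertical, coupler mouth at about (578,335), well above the stand bore. The pendant cannot tilt the tool, so I'll turn the gun 30° about the pads' axis by leaning its coupler against the outside of the fixed stand, with a softer grip while it pivots.

```bash
python3 -m pendant '[{"dx":-2,"dy":0,"dz":0,"twist":0},{"dx":-4.2,"dy":0,"dz":0,"twist":0},{"dx":-4.2,"dy":0,"dz":2,"twist":0},{"dx":-4.2,"dy":0,"dz":4,"twist":0},{"dx":-4.2,"dy":0,"dz":5.3,"twist":0},{"dx":-4.2,"dy":0,"dz":5.3,"twist":0},{"dx":-3,"dy":0,"dz":5.3,"twist":0},{"dx":-2,"dy":0,"dz":5.3,"twist":0},{"dx":-2,"dy":0,"dz":5.3,"twist":0}]' 0 40
cat > axis.py <<'E'
from h import *
s=ctrl.get_state();R=Ro.from_quat(s['tcp_rot']).as_matrix();g=s['eef_pos']-R[:,2]*ctrl.grip_point_offset
c=fix(cap('side'));P=cloud(c).reshape(-1,3)
# barrel surface below the fingers: cylinder of radius 17 mm, lower end 65 mm from grip
from scipy.optimize import least_squares
def ax(p): a=np.array([p[2],p[3],1.]);return a/np.linalg.norm(a)
p=[g[0],g[1],0,0]
best=None
for th in(0,-.2,-.4,-.577,-.75):
    p=np.array([g[0],g[1],th,0.])
    for _ in range(6):
        a=ax(p);d=P-np.array([p[0],p[1],g[2]]);al=d@a;r=np.linalg.norm(d-np.outer(al,a),axis=1)
        m=(al<-.026)&(al>-.060)&(abs(r-.017)<.006)
        if m.sum()<30: break
        q=P[m]
        def f(p):
            a=ax(p);d=q-np.array([p[0],p[1],g[2]]);return np.linalg.norm(d-np.outer(d@a,a),axis=1)-.017
        o=least_squares(f,p,loss='soft_l1',f_scale=.001);p=o.x
    if m.sum()>=30 and (best is None or m.sum()>best[0]): best=(m.sum(),p,np.median(abs(o.fun)))
n,p,e=best;a=ax(p)
d=P-np.array([p[0],p[1],g[2]]);al=d@a;r=np.linalg.norm(d-np.outer(al,a),axis=1)
b=al[(r<.0185)&(r>.013)&(al<-.02)&(al>-.09)];cpl=al[(r<.012)&(al<-.07)&(al>-.135)]
print('grip',g.round(4),'n',n,'res',e.round(4),'axis',a.round(4),'tilt',np.degrees(np.arccos(a[2])).round(2),'azim',np.degrees(np.arctan2(a[1],a[0])).round(1),'axis pt at grip z',p[:2].round(4))
print('barrel low end al',np.percentile(b,1).round(4),'mouth al',np.percentile(cpl,2).round(4) if len(cpl) else None,'n',len(cpl))
E
python3 axis.py; python3 rel.py
```

```text
time: 6.45
eef_pos: [0.6435, -0.3197, 0.1436]
tcp_rot: [0.016, 1.0, -0.001, 0.004]
contact_force: [2.4, 1.0, 5.9]
opening: 0.408
finger_force: 62.1
grip [ 0.6433 -0.3197  0.1623] n 153 res 0.0004 axis [-0.1345 -0.008   0.9909] tilt 7.75 azim -176.6 axis pt at grip z [ 0.6451 -0.3192]
barrel low end al -0.061 mouth al -0.1044 n 4
t 6.5 tcp [ 0.6437 -0.3197  0.1436] F [0.9 0.7 6.3] open 0.399 fing 62.1
tool x [-0.999  0.032 -0.009] y [ 0.032  0.999 -0.003] z [ 0.009 -0.003 -1.   ] yaw of y 88.19
```

```bash
python3 -m pendant '[{"dx":0,"dy":0,"dz":-1.2,"twist":0},{"dx":0.8,"dy":0,"dz":-1.2,"twist":0},{"dx":1.6,"dy":0,"dz":-1.0,"twist":0},{"dx":2.4,"dy":0,"dz":-0.8,"twist":0},{"dx":3.2,"dy":0,"dz":-0.6,"twist":0},{"dx":3.2,"dy":0,"dz":-0.6,"twist":0},{"dx":3.2,"dy":0,"dz":-0.6,"twist":0}]' 0 40
python3 axis.py; python3 rel.py
```

```text
time: 7.38
eef_pos: [0.6091, -0.3176, 0.1446]
tcp_rot: [0.015, 1.0, 0.0, -0.001]
contact_force: [2.2, 0.9, -3.4]
opening: 0.4
finger_force: 61.0
grip [ 0.6091 -0.3176  0.1633] n 185 res 0.0003 axis [-0.3433 -0.0075  0.9392] tilt 20.08 azim -178.8 axis pt at grip z [ 0.6186 -0.3175]
barrel low end al -0.0615 mouth al -0.1011 n 28
t 7.425 tcp [ 0.6092 -0.3176  0.1447] F [ 1.8  1.  -3.7] open 0.401 fing 61.0
tool x [-1.     0.031  0.001] y [0.031 1.    0.001] z [-0.001  0.001 -1.   ] yaw of y 88.25
```

```bash
python3 - <<'E'
from h import *
s=load('side');g=[.609,-.3176,.163];x,y=map(int,proj(s,g));print(x,y)
cv2.imwrite('pics/tilt.png',cv2.resize(s['img'][y-40:y+50,x-45:x+45,::-1],(600,600),interpolation=2))
for k in(0,.1):pass
E
```

```text
322 207
```

View pics/tilt.png

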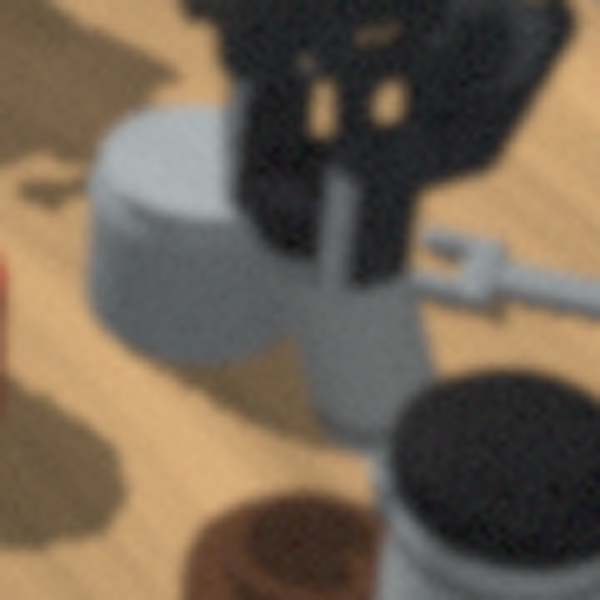

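The crop shows the gun tilted about 20°, coupler on the +x side of the stand, still between the pads (finger tip near (370,280), barrel low end near (380,400)). I'll continue the pivot.

```bash
python3 -m pendant '[{"dx":0.7,"dy":0,"dz":0.2,"twist":0},{"dx":1.4,"dy":0,"dz":0.3,"twist":0},{"dx":1.9,"dy":0,"dz":0.4,"twist":0},{"dx":1.9,"dy":0,"dz":0.4,"twist":0},{"dx":1.9,"dy":0,"dz":0.4,"twist":0}]' 0 40
python3 axis.py; python3 rel.py
```

```text
time: 8.05
eef_pos: [0.5906, -0.3172, 0.1416]
tcp_rot: [0.015, 1.0, 0.0, 0.0]
contact_force: [3.6, 1.1, -3.6]
opening: 0.401
finger_force: 60.7
grip [ 0.5906 -0.3172  0.1603] n 199 res 0.0004 axis [-0.4655 -0.0069  0.885 ] tilt 27.75 azim -179.1 axis pt at grip z [ 0.6046 -0.3173]
barrel low end al -0.0605 mouth al -0.1039 n 33
t 8.1 tcp [ 0.5906 -0.3172  0.1416] F [ 3.7  1.2 -3.6] open 0.406 fing 60.7
tool x [-1.     0.031 -0.   ] y [0.031 1.    0.   ] z [ 0.  0. -1.] yaw of y 88.25
```

```bash
python3 -m pendant '[{"dx":0.3,"dy":0,"dz":0,"twist":0},{"dx":0.6,"dy":0,"dz":0,"twist":0},{"dx":0.6,"dy":0,"dz":0,"twist":0},{"dx":0.6,"dy":0,"dz":0,"twist":0},{"dx":0.3,"dy":0,"dz":-2,"twist":0},{"dx":0.3,"dy":0,"dz":-5,"twist":0},{"dx":0.3,"dy":0,"dz":-9,"twist":0},{"dx":0.3,"dy":0,"dz":-12,"twist":0},{"dx":0.3,"dy":0,"dz":-12,"twist":0},{"dx":0.3,"dy":0,"dz":-12,"twist":0}]' 0 80
python3 axis.py; python3 rel.py
```

```text
time: 9.35
eef_pos: [0.5861, -0.3169, 0.2595]
tcp_rot: [0.015, 1.0, 0.001, -0.002]
contact_force: [-0.8, -0.5, -4.0]
opening: 0.395
finger_force: 80.3
grip [ 0.5861 -0.317   0.2782] n 338 res 0.0004 axis [-0.3809 -0.0097  0.9246] tilt 22.4 azim -178.5 axis pt at grip z [ 0.5977 -0.317 ]
barrel low end al -0.0627 mouth al -0.1117 n 181
t 9.4 tcp [ 0.586  -0.3166  0.2585] F [-0.5  0.9 -4. ] open 0.396 fing 80.3
tool x [-1.     0.031  0.005] y [0.031 1.    0.002] z [-0.005  0.003 -1.   ] yaw of y 88.24
```

The gun sprang back to 22° once free, with the pivot about 28 mm above the nominal grip. I'll repeat the lean with an overshoot.

```bash
python3 -m pendant '[{"dx":-2.8,"dy":0,"dz":4,"twist":0},{"dx":-2.8,"dy":0,"dz":8,"twist":0},{"dx":-2.8,"dy":0,"dz":11.8,"twist":0},{"dx":-2.8,"dy":0,"dz":11.8,"twist":0},{"dx":-1.8,"dy":0,"dz":11.8,"twist":0},{"dx":-0.9,"dy":0,"dz":12.2,"twist":0},{"dx":0,"dy":0,"dz":12.6,"twist":0},{"dx":0.8,"dy":0,"dz":13,"twist":0},{"dx":1.5,"dy":0,"dz":13.3,"twist":0},{"dx":1.5,"dy":0,"dz":13.3,"twist":0}]' 0 60
python3 axis.py; python3 rel.py
```

```text
time: 10.65
eef_pos: [0.5726, -0.3172, 0.129]
tcp_rot: [0.016, 1.0, -0.001, 0.001]
contact_force: [2.2, 0.4, 2.0]
opening: 0.398
finger_force: 81.1
grip [ 0.5726 -0.3172  0.1477] n 191 res 0.0002 axis [-0.6011  0.0039  0.7992] tilt 36.95 azim 179.6 axis pt at grip z [ 0.5934 -0.3175]
barrel low end al -0.0568 mouth al -0.0964 n 25
t 10.7 tcp [ 0.5729 -0.3173  0.1292] F [ 2.3 -0.2  1.9] open 0.393 fing 81.1
tool x [-1.     0.031 -0.002] y [ 0.031  1.    -0.001] z [ 0.002 -0.001 -1.   ] yaw of y 88.22
```

```bash
python3 -m pendant '[{"dx":0,"dy":0,"dz":0,"twist":0},{"dx":0,"dy":0,"dz":-3,"twist":0},{"dx":0,"dy":0,"dz":-7,"twist":0},{"dx":0,"dy":0,"dz":-11,"twist":0},{"dx":0,"dy":0,"dz":-14,"twist":0},{"dx":0,"dy":0,"dz":-14,"twist":0}]' 0 80
python3 axis.py; python3 rel.py
```

```text
time: 11.45
eef_pos: [0.5722, -0.317, 0.2692]
tcp_rot: [0.015, 1.0, -0.001, -0.001]
contact_force: [-0.1, -0.1, -3.5]
opening: 0.391
finger_force: 91.0
grip [ 0.5722 -0.317   0.2879] n 361 res 0.0004 axis [-0.4977  0.0691  0.8646] tilt 30.17 azim 172.1 axis pt at grip z [ 0.5889 -0.3182]
barrel low end al -0.0636 mouth al -0.1137 n 192
t 11.5 tcp [ 0.5714 -0.3164  0.2667] F [-0.2 -0.5 -5. ] open 0.389 fing 91.1
tool x [-1.     0.03   0.004] y [0.03  1.    0.001] z [-0.004  0.001 -1.   ] yaw of y 88.25
```

```bash
python3 -m pendant '[{"dx":0.4,"dy":3,"dz":-2,"twist":-1},{"dx":1.2,"dy":9,"dz":-2,"twist":-2},{"dx":2,"dy":15,"dz":-2,"twist":-3},{"dx":2.8,"dy":21,"dz":-2,"twist":-4},{"dx":3.6,"dy":27,"dz":-2,"twist":-5},{"dx":4.4,"dy":33,"dz":-2,"twist":-6},{"dx":5.1,"dy":38,"dz":-2,"twist":-6},{"dx":5.7,"dy":42.9,"dz":-2,"twist":-6},{"dx":5.7,"dy":42.9,"dz":0,"twist":-6},{"dx":5.7,"dy":42.9,"dz":0,"twist":-6}]' 0 80
python3 axis.py; python3 rel.py
```

```text
time: 12.75
eef_pos: [0.5256, 0.1134, 0.2627]
tcp_rot: [-0.037, 0.999, -0.001, -0.006]
contact_force: [-0.7, -0.9, -4.2]
opening: 0.392
finger_force: 91.0
grip [0.5258 0.1134 0.2814] n 200 res 0.0007 axis [-0.4831  0.0168  0.8754] tilt 28.9 azim 178.0 axis pt at grip z [0.542  0.1142]
barrel low end al -0.0658 mouth al -0.1145 n 107
t 12.8 tcp [0.5268 0.1129 0.2645] F [ 0.2 -0.2 -4.1] open 0.389 fing 91.0
tool x [-0.997 -0.073  0.008] y [-0.073  0.997 -0.001] z [-0.008 -0.001 -1.   ] yaw of y 94.21
```

```bash
python3 -m pendant '[{"dx":-0.4,"dy":-0.1,"dz":2,"twist":0},{"dx":-0.8,"dy":-0.1,"dz":4,"twist":0},{"dx":-0.8,"dy":-0.1,"dz":4,"twist":0},{"dx":-0.8,"dy":-0.1,"dz":4,"twist":0}]' 0 90
cat >> axis.py <<'E'
H=np.array([.6146,.1108,.128]);N=np.array([-.4997,.0157,.866]);L=min(max(-np.percentile(b,1)+.048,.110),.116)
Q=np.array([p[0],p[1],g[2]]);seat=Q-a*(L-.0115);v=H-seat
print('L',L,'seat',seat.round(4),'along n to go mm',(-v@N*1000).round(1),'lateral mm',((v-(v@N)*N)*1000).round(1),'in tool cm',(R.T@v*100).round(2),'lat tool cm',(R.T@(v-(v@N)*N)*100).round(2),'-n tool',(R.T@-N).round(3))
E
python3 axis.py; python3 rel.py; python3 look.py near
```

```text
time: 13.3
eef_pos: [0.5369, 0.1131, 0.2282]
tcp_rot: [-0.037, 0.999, 0.0, -0.0]
contact_force: [-0.2, -0.4, -4.0]
opening: 0.386
finger_force: 91.0
grip [0.537  0.1131 0.2469] n 179 res 0.0007 axis [-0.4884  0.0263  0.8722] tilt 29.28 azim 176.9 axis pt at grip z [0.5537 0.1144]
barrel low end al -0.0657 mouth al -0.1315 n 108
L 0.1136705954268167 seat [0.6036 0.1117 0.1578] along n to go mm 31.3 lateral mm [-4.7 -0.4 -2.7] in tool cm [-1.09 -0.17  2.98] lat tool cm [ 0.47 -0.    0.27] -n tool [-0.497 -0.052  0.866]
t 13.35 tcp [0.5372 0.1133 0.2289] F [ 0.4  0.8 -3.7] open 0.385 fing 91.0
tool x [-0.997 -0.074 -0.001] y [-0.074  0.997 -0.   ] z [ 0.001  0.    -1.   ] yaw of y 94.23
side centre 189 105 top centre 120 198 grip [0.5372 0.1133 0.2476]
```

View pics/near.png

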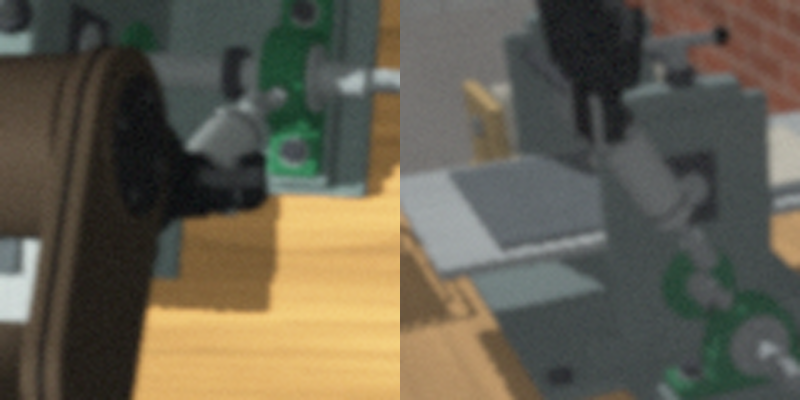

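The near view shows the coupler just above the nipple and in line with it: in the top crop the coupler tip is at about (265,98) and the nipple at (272,100); in the side crop the tip is at about (705,258) and the nipple at (708,288). I'll cross-check the lateral offset with the top camera.

```bash
sed "s/cap('side')/cap('top')/" axis.py > axis_t.py; python3 axis_t.py; python3 axis.py
```

```text
grip [0.5372 0.1134 0.248 ] n 179 res 0.0006 axis [-0.4881 -0.0013  0.8728] tilt 29.22 azim -179.8 axis pt at grip z [0.5543 0.1135]
barrel low end al -0.0641 mouth al -0.1315 n 100
L 0.11213163150036058 seat [0.6034 0.1137 0.1602] along n to go mm 33.5 lateral mm [-5.6 -2.3 -3.2] in tool cm [-1.09 -0.37  3.22] lat tool cm [ 0.57 -0.19  0.32] -n tool [-0.496 -0.053  0.867]Traceback (most recent call last):
  File "axis_t.py", line 20, in <module>
    n,p,e=best;a=ax(p)
    ^^^^^
TypeError: cannot unpack non-iterable NoneType object
```

```bash
python3 -m pendant '[{"dx":0.5,"dy":-0.1,"dz":0.3,"twist":0},{"dx":-0.23,"dy":-0.18,"dz":1.6,"twist":0},{"dx":-0.23,"dy":-0.18,"dz":1.6,"twist":0},{"dx":-0.23,"dy":-0.18,"dz":1.6,"twist":0},{"dx":-0.23,"dy":-0.18,"dz":1.6,"twist":0}]' 0 90
python3 axis.py; python3 axis.py; python3 rel.py
python3 - <<'E'
from h import *
t=fix(cap('top'));s=load('side')
a=cv2.resize(t['img'][150:190,115:155,::-1],(400,400),interpolation=2)
b=cv2.resize(s['img'][105:145,200:240,::-1],(400,400),interpolation=2)
cv2.imwrite('pics/fun.png',np.hstack([a,b]))
E
```

```text
time: 14.18
eef_pos: [0.5394, 0.1118, 0.2125]
tcp_rot: [-0.037, 0.999, -0.0, 0.0]
contact_force: [-0.6, -0.5, -4.9]
opening: 0.387
finger_force: 91.0
grip [0.5394 0.1118 0.2312] n 173 res 0.0006 axis [-0.4972  0.0266  0.8672] tilt 29.86 azim 176.9 axis pt at grip z [0.5557 0.1127]
barrel low end al -0.0657 mouth al -0.133 n 118
L 0.11372092336187102 seat [0.6065 0.11   0.1426] along n to go mm 16.7 lateral mm [-0.2  1.  -0.2] in tool cm [-0.81  0.02  1.46] lat tool cm [0.02 0.1  0.02] -n tool [-0.497 -0.053  0.866]
grip [0.5394 0.1118 0.2314] n 176 res 0.0006 axis [-0.5159  0.0461  0.8554] tilt 31.19 azim 174.9 axis pt at grip z [0.5548 0.1139]
barrel low end al -0.0659 mouth al -0.1326 n 117
L 0.1138985646735732 seat [0.6076 0.1092 0.1438] along n to go mm 17.1 lateral mm [-1.6  1.9 -0.9] in tool cm [-0.71  0.11  1.58] lat tool cm [0.14 0.2  0.09] -n tool [-0.497 -0.053  0.866]
t 14.275 tcp [0.5394 0.1118 0.2127] F [ 0.1  0.7 -3.9] open 0.394 fing 91.0
tool x [-0.997 -0.074 -0.001] y [-0.074  0.997 -0.   ] z [ 0.001  0.    -1.   ] yaw of y 94.24
```

View pics/fun.png

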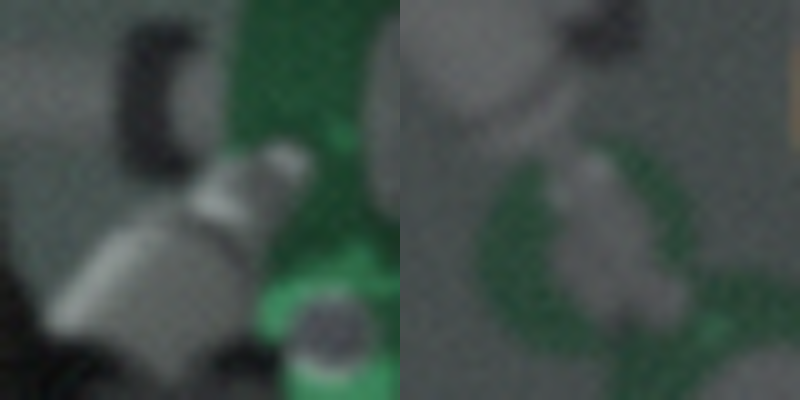

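The coupler mouth sits right over the ball head in both crops: in the top view the coupler ends at about (265,185) and the hexagon is at (285,160); in the side view they share one axis through (600,240). Now I'll push along the nipple.

```bash
python3 -m pendant '[{"dx":-0.2,"dy":0.05,"dz":0.45,"twist":0},{"dx":-0.35,"dy":0.03,"dz":0.7,"twist":0},{"dx":-0.5,"dy":0.02,"dz":0.95,"twist":0},{"dx":-0.65,"dy":0.0,"dz":1.2,"twist":0},{"dx":-0.8,"dy":-0.0,"dz":1.47,"twist":0},{"dx":-0.8,"dy":-0.0,"dz":1.47,"twist":0}]' 0 90
python3 axis.py; python3 axis.py; python3 rel.py
```

```text
time: 15.08
eef_pos: [0.5472, 0.112, 0.1983]
tcp_rot: [-0.037, 0.999, -0.0, -0.0]
contact_force: [-4.6, -2.1, 2.1]
opening: 0.392
finger_force: 91.7
grip [0.5472 0.1121 0.217 ] n 164 res 0.0008 axis [-0.4905 -0.0023  0.8714] tilt 29.37 azim -179.7 axis pt at grip z [0.5634 0.1114]
barrel low end al -0.065 mouth al -0.1257 n 113
L 0.11298445202320982 seat [0.6131 0.1116 0.1286] along n to go mm 1.2 lateral mm [ 0.8 -0.8  0.5] in tool cm [-0.14 -0.09  0.06] lat tool cm [-0.08 -0.09 -0.05] -n tool [-0.498 -0.052  0.866]
grip [0.5472 0.1121 0.2172] n 167 res 0.0008 axis [-0.4752  0.0373  0.8791] tilt 28.47 azim 175.5 axis pt at grip z [0.5641 0.1133]
barrel low end al -0.0648 mouth al -0.1265 n 127
L 0.11276727386230749 seat [0.6122 0.1096 0.1281] along n to go mm 1.3 lateral mm [1.8 1.3 1. ] in tool cm [-0.25  0.11  0.01] lat tool cm [-0.18  0.11 -0.1 ] -n tool [-0.497 -0.052  0.866]
t 15.175 tcp [0.5472 0.1121 0.1985] F [-4.8 -2.2  3.7] open 0.388 fing 91.7
tool x [-0.997 -0.074  0.   ] y [-0.074  0.997 -0.001] z [ 0.    -0.001 -1.   ] yaw of y 94.24
```

```bash
python3 -m pendant '[{"dx":-0.1,"dy":-0.01,"dz":0.17,"twist":0},{"dx":-0.2,"dy":-0.02,"dz":0.35,"twist":0},{"dx":-0.3,"dy":-0.03,"dz":0.52,"twist":0},{"dx":-0.4,"dy":-0.04,"dz":0.69,"twist":0},{"dx":-0.4,"dy":-0.04,"dz":0.69,"twist":0},{"dx":-0.4,"dy":-0.04,"dz":0.69,"twist":0}]' 0 90
python3 axis.py; python3 axis.py; python3 rel.py
```

```text
time: 15.92
eef_pos: [0.5511, 0.112, 0.1925]
tcp_rot: [-0.037, 0.999, -0.0, -0.0]
contact_force: [-6.2, -1.9, 6.3]
opening: 0.392
finger_force: 92.0
grip [0.5511 0.112  0.2112] n 165 res 0.0006 axis [-0.4766  0.0315  0.8786] tilt 28.53 azim 176.2 axis pt at grip z [0.5675 0.1129]
barrel low end al -0.0652 mouth al -0.1193 n 116
L 0.11321541022043559 seat [0.616  0.1097 0.1219] along n to go mm -6.0 lateral mm [1.6 1.  0.9] in tool cm [ 0.13  0.12 -0.61] lat tool cm [-0.17  0.09 -0.09] -n tool [-0.497 -0.052  0.866]
grip [0.5511 0.112  0.2113] n 164 res 0.0007 axis [-0.4867  0.0083  0.8735] tilt 29.13 azim 179.0 axis pt at grip z [0.5669 0.1119]
barrel low end al -0.0654 mouth al -0.1189 n 112
L 0.11339063304438134 seat [0.6165 0.111  0.1222] along n to go mm -5.9 lateral mm [ 1.  -0.3  0.6] in tool cm [ 0.2  -0.01 -0.58] lat tool cm [-0.1  -0.04 -0.06] -n tool [-0.497 -0.052  0.866]
t 16.025 tcp [0.5511 0.112  0.1926] F [-6.8 -2.3  6.3] open 0.384 fing 92.0
tool x [-0.997 -0.074  0.   ] y [-0.074  0.997 -0.001] z [-0.    -0.001 -1.   ] yaw of y 94.25
```

```bash
python3 -m pendant '[{"dx":-0.1,"dy":-0.01,"dz":0.16,"twist":0},{"dx":-0.2,"dy":-0.02,"dz":0.32,"twist":0},{"dx":-0.3,"dy":-0.03,"dz":0.48,"twist":0},{"dx":-0.42,"dy":-0.04,"dz":0.66,"twist":0},{"dx":-0.42,"dy":-0.04,"dz":0.66,"twist":0},{"dx":-0.42,"dy":-0.04,"dz":0.66,"twist":0}]' 0 90
python3 axis.py; python3 axis.py; python3 rel.py
python3 - <<'E'
from h import *
t=fix(cap('top'));s=load('side')
a=cv2.resize(t['img'][150:190,115:155,::-1],(400,400),interpolation=2)
b=cv2.resize(s['img'][105:145,200:240,::-1],(400,400),interpolation=2)
cv2.imwrite('pics/end.png',np.hstack([a,b]))
E
```

```text
time: 16.77
eef_pos: [0.5552, 0.1119, 0.1867]
tcp_rot: [-0.037, 0.999, -0.0, -0.0]
contact_force: [-8.5, -2.6, 9.7]
opening: 0.389
finger_force: 92.3
grip [0.5552 0.1119 0.2054] n 169 res 0.0008 axis [-0.4825  0.0372  0.8751] tilt 28.94 azim 175.6 axis pt at grip z [0.5709 0.1131]
barrel low end al -0.0651 mouth al -0.1119 n 104
L 0.11309744475863633 seat [0.62   0.1093 0.1165] along n to go mm -12.7 lateral mm [1.  1.3 0.5] in tool cm [ 0.52  0.19 -1.15] lat tool cm [-0.11  0.12 -0.05] -n tool [-0.498 -0.052  0.866]
grip [0.5552 0.1119 0.2054] n 166 res 0.0006 axis [-0.4808  0.0239  0.8765] tilt 28.78 azim 177.2 axis pt at grip z [0.5712 0.1127]
barrel low end al -0.0647 mouth al -0.1115 n 99
L 0.11271612828740699 seat [0.6198 0.1102 0.1167] along n to go mm -12.4 lateral mm [1.  0.4 0.6] in tool cm [ 0.52  0.09 -1.13] lat tool cm [-0.1   0.03 -0.06] -n tool [-0.498 -0.052  0.866]
t 16.875 tcp [0.5552 0.1119 0.1867] F [-8.4 -2.2  9. ] open 0.387 fing 92.3
tool x [-0.997 -0.074  0.001] y [-0.074  0.997 -0.001] z [-0.001 -0.001 -1.   ] yaw of y 94.25
```

View pics/end.png

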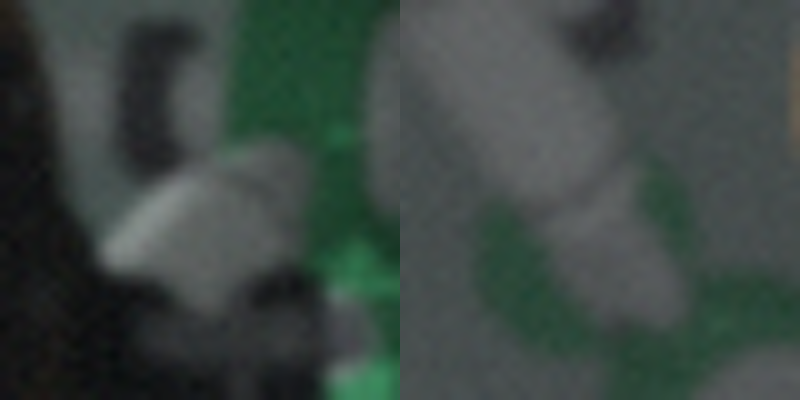

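The top crop shows the coupler pressed down over the nipple at about (280,160), with the hexagon no longer visible. The side crop shows the barrel has moved down towards the coupler, which sits at about (615,270). Measured stroke is about 12.5 of 16 mm. The reaction follows the spring's slope, and the gun is about 1° off the nipple axis. Handing in.

```bash
python3 -c "
from plant import ctrl
print(ctrl.sign_off())"
```

```text
the job is handed in; nothing more can be done
None
```

I handed the job in at about 17 s with the coupler on the nipple, still gripped and pushed in about 12.5 of its 16 mm against the spring. I judged the snap from position and force; nothing senses it directly. I didn't photograph the jars, tin and block again. The moves stayed clear of them by my measurements. Because the pendant can't tilt the tool, I lifted the gun straight up, then tilted it 30° in the fingers by leaning its coupler against the outside of its stand.

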